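# Put the guide bush away in the lidded spares box

## Robot

A 7-joint arm with a two-finger parallel gripper is mounted at the origin on the work surface. World frame = base frame: x ahead of the robot, y to its left, z up, the work surface at z = 0. Lengths are in mm, angles in rad, forces in N, time in s.
With the tool pointing down it reaches from about 400 to 900 mm from the base axis. Payload 5.6 kg.
Tool frame: the origin (TCP) lies midway between the tips of the shut fingers; the grasp point (between the pads) lies 19 mm behind it; z points along the fingers, y is the line along which they close (so a half turn about z gives the same grasp; the last joint's range is limited). The gripper opens to 92 mm and grips with 3 to 60 N. Pads are 20 mm wide; open, the fingers measure 128 mm over their backs; the gripper's body (75 mm by 189 mm) begins 69 mm behind the grasp point.
Start: joints at [1.148, 0.468, -0.012, 1.603, 0.006, 1.071, -0.056], TCP at [240.938, -603.704, 214.592] pointing down, gripper open.
Joint ranges: [-2.53, 2.53], [-0.31, 2.02], [-1.57, 1.55], [0.28, 2.44], [-1.29, 4.43], [0.15, 1.84], [-2.92, 2.92]. Speed limits (rad/s): [2.57, 2.57, 3.14, 3.14, 3.14, 3.14, 3.14].

## Interface

Orientations are given as a rotation vector (axis times angle).
In Python, from cell import robot, grip, kin, viewer gives the robot as it stands. Calls block until the motion is done:
- robot.movep(position, orientation): joint-space move of the TCP to a pose.
- robot.servo_line(position, feed=150, rotation=None): straight line of the TCP; rotation=None keeps the orientation; feed is the mean speed in mm/s.
- robot.goto_joints(angles): joint-space move.
- grip(opening, newtons=None): opening from 0.0 (shut) to 1.0 (fully open); newtons is the grip in N (None keeps the last); returns when the fingers have stopped.
- robot.hold(seconds).
- kin.ik(position, orientation): joint angles nearest the present ones, or None.
- robot.observe(): the state.
- viewer.read_camera(name): name is "side" or "top" or "wrist"; returns the picture (480x640x3 uint8, red, green, blue); there is no depth.
- viewer.camera_info(name): a dict with "camera_matrix" (3x3 intrinsics, pixels), "k1" (the pictures are not rectified: a ray, as slopes to the right and down, at radius r is drawn at 1 + k1 r^2 times it, then the intrinsics apply), "R" (3x3) and "t" (3): a world point X has camera coordinates R X + t. Camera axes: x right, y down, z forward; pixel columns grow to the right and rows downward; lengths in mm; the calibration is good to about 2 mm. A picture is of the moment at which its call begins: read the wrist's pose just before it. camera_info takes no time and is no camera call; for the wrist camera it gives the pose at the moment of the call.
A pose or a line that the arm cannot do raises robot.IKError and nothing moves.
- robot.job_done(): hands the job in; it is judged then, once.
Trained networks look in the newest picture that a camera, given by its name, has taken for a name from the list of things; names that differ only in an ending like _2 or _b are one class to them, and where a whole thing is asked for, a point or a joint stands for the part that bears it (a point fixed in the world has none). Each returns a list of dicts, best first, with "confidence" (0 to 1); they miss things now and then, are a little off and sometimes report something else, mostly with a low value. They report only what shows in the picture. A call takes as long as a camera call.
- viewer.silhouettes(name, camera): "mask" (480x640 bool, what is visible of it).
- viewer.pinpoint(name, camera): "at" ([x, y, z] in mm, in the coordinates of the camera as it stood for that picture, good to about 4 mm: a listed point, or the origin of a listed thing).
The state is a dict: "t": time; "joints": joint angles; "joint_velocities": joint speeds; "joint_torque": joint torques, N m; "tcp_pos": TCP position; "tcp_rot": TCP orientation; "contact_force": force on the tool from outside, world axes, zero at the start; "wrist_torque": the same for the moment, N m; "grip_width": opening from 0.0 (shut) to 1.0 (fully open); "grip_force": force on a finger pad.
Only numpy, scipy, OpenCV 4.12 (cv2) and the standard library are available. Lean on these libraries where they do the work, as an engineer would, in place of code of your own. Each camera call takes 0.05 s, during which the arm holds its last target. There are 200 camera calls.

## Task

Swing the lid of the grey spares box up by its pull tab until it stands open by itself, well clear of the opening. Stand the short shouldered guide bush upright on the floor of the box, then lower the lid until it is fully shut.

Things in the scene. Friction and masses are not known exactly. Their poses are not given: they have to be found in the camera images.
- lid (a joint): Hinge of the box lid: 0 shut, grows as it swings up (rad), 1.57 upright, stop at 1.75; starts shut or up to 0.12 ajar. Stiff hinge: the lid stays at whatever angle it is left and does not fall; about 4 N at the tab lifts it, 1 to 3 N lowers it. Lid: grey sheet, 150 mm (front to hinge) x 210 mm, 4 mm thick, underside 90.5 mm above the bench when shut.
- lid_tab (a point): Grip point on the steel pull tab at the middle of the lid's front edge: flat, 22 mm wide (y), 8 mm thick, 50 mm long in the lid's plane, pinched across its width from above at any lid angle. Point: 30 mm out from the edge, mid-thickness; 94.5 mm above the bench when shut. Axes turn with the lid, equal box_in's when shut; hinge line (parallel to y) is 180 mm along +x, 4 mm along -z from it.
- box_in (a point): Centre of the inner floor of the grey steel spares box: fixed, empty, 150 mm (x) x 210 mm (y) outside, 90 mm tall, walls and floor 4 mm, floor 4 mm above the bench. z up, x from the front (tab side, towards the robot) to the hinge side. The lid's hinge line is parallel to y at x = +75 mm, 86.5 mm above this point.
- bush_center (a point): Centre (half-way up its axis, z) of the guide bush: plain steel, stands on the bench, 60 mm tall, body 30 mm diameter, foot flange 40 mm diameter and 8 mm thick, dark bore in the top, 0.18 to 0.35 kg. Near it, not part of the job: a taller, thinner guide pillar (110 mm tall, 24 mm diameter), a flat ring (70 mm diameter, 14 mm thick), a mallet.

How it is judged:
By the outcome, as a careful person would: the job done as asked, in the order asked, and still so for the second after the job is handed in, with the robot touching nothing.
It also fails if it takes over 72 s, if anything falls off the work surface, if the arm or the gripper's body presses on something with over 40 N, if the wrist force passes 120 N, or if a joint passes its speed limit or range.

## Working session

There is one attempt and no reset: what is moved stays moved. The work goes in short steps, each a Python script; the robot and the scene stay as the last script left them, time stands still between calls to the robot, and variables do not carry over. Pictures are saved under pics/ and viewed, at most 10 in all, crops included, and the job is handed in when it is done.

```bash
ls; mkdir -p pics; cat > h.py <<'E'
import numpy as np, cv2
from scipy.spatial.transform import Rotation as Ro
from cell import robot, grip, kin, viewer
def shot(c,fn=None):
    info=viewer.camera_info(c); im=viewer.read_camera(c)
    if fn: cv2.imwrite('pics/'+fn,im[:,:,::-1])
    return im,info
def world(info,p): return np.array(info['R']).T@(np.array(p)-np.array(info['t']))
def ray(info,u,v):
    K=np.array(info['camera_matrix']); d=np.array([(u-K[0,2])/K[0,0],(v-K[1,2])/K[1,1]]); s=d.copy()
    for _ in range(20): s=d/(1+info['k1']*(s@s))
    R=np.array(info['R']); return -R.T@np.array(info['t']), R.T@np.array([s[0],s[1],1])
def atz(info,u,v,z):
    o,d=ray(info,u,v); return o+d*(z-o[2])/d[2]
E
python3 - <<'E'
from h import *
print(robot.observe())
ims=[]
for c in('top','side'):
    im,info=shot(c,c+'0.png')
    print(c,np.round(world(info,[0,0,0])))
    for n in('lid_tab','box_in','bush_center'):
        for d in viewer.pinpoint(n,c)[:3]: print(n,round(d['confidence'],2),world(info,d['at']).round(1))
E
```

```text
pics
{'t': 0.0, 'joints': array([ 1.14797539,  0.4683438 , -0.01161406,  1.60362966,  0.00604645,
        1.07140535, -0.05629928]), 'joint_velocities': array([ 0.00184668, -0.00028578, -0.00074246, -0.00033443,  0.00153567,
       -0.00113361, -0.00154317]), 'joint_torque': array([ 1.02159367e-03, -5.20581436e+01, -1.19308455e-02, -2.43749517e+01,
       -5.66155929e-02,  1.75569509e-02,  1.59811161e-04]), 'tcp_pos': array([ 240.70022967, -603.15712252,  213.65953396]), 'tcp_rot': array([-3.08346580e+00, -5.92675962e-01,  7.62021493e-04]), 'contact_force': array([-1.23628981, -0.98900033,  0.85026277]), 'wrist_torque': array([0.02188   , 0.03152141, 0.01826393]), 'grip_force': 0.0, 'grip_width': 1.0030131002997396}
top [413.  63. 716.]
lid_tab 0.67 [473.8 -96.6 104.4]
bush_center 0.6 [528.7 324.2  30.6]
side [508. 656. 761.]
lid_tab 0.87 [ 471.2 -101.1  104.9]
lid_tab 0.23 [526.1 326.6  30.8]
box_in 0.96 [572.3 -85.2   9.2]
bush_center 0.68 [528.6 327.7  27.8]
```

View pics/top0.png

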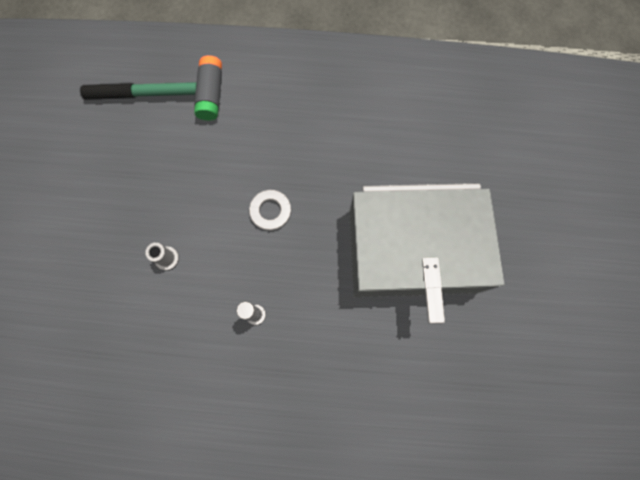

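View pics/side0.png

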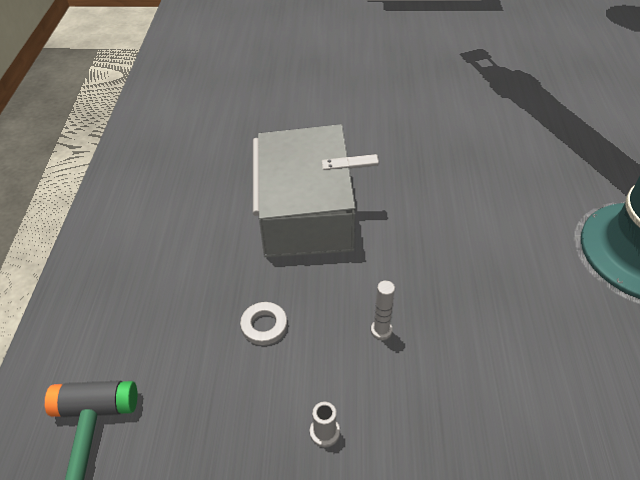

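The top view shows the lid with front corners at (358,292) and (503,286), hinge strip ends at (363,187) and (480,185), and tab tip at (437,322). The bush with the dark bore is at (162,257), the thin pillar at (250,313). The side view agrees: the lid is slightly ajar, with the bush at (324,425).

```bash
python3 - <<'E'
from h import *
info=viewer.camera_info('top')
for n,u,v,z in[('FL',358,292,103),('FR',503,286,103),('BL',354,192,95),('BR',490,188,95),('tabtip',437,322,107),('tabroot',431,258,102)]: print(n,atz(info,u,v,z).round(1))
# wrist look above tab, gripper y across world y
a=np.deg2rad(0)
for yaw in (0,np.pi):
    r=(Ro.from_euler('z',yaw)*Ro.from_euler('x',np.pi)).as_rotvec()
    q=kin.ik([473,-98,260],r); print(yaw,q)
r=robot.observe()['tcp_rot']; print(Ro.from_rotvec(r).as_matrix().round(2))
W=viewer.camera_info('wrist'); print(world(W,[0,0,0]),np.array(W['R'])[2])
E
```

```text
FL [483.7  10.5 103. ]
FR [ 507.4 -197.5  103. ]
BL [634.5  24.3  95. ]
BR [ 658.3 -184.    95. ]
tabtip [ 449.8 -101.4  107. ]
tabroot [540.7 -92.3 102. ]
0 [ 0.44739244  0.15928545 -0.34464398  1.92975409  0.06138056  1.06257725
 -1.49391433]
3.141592653589793 [ 0.82297391  0.22259358 -0.77641918  1.90935135  0.17643454  1.07868655
  1.54579517]
[[ 0.93  0.37 -0.  ]
 [ 0.37 -0.93  0.  ]
 [-0.   -0.   -1.  ]]
[ 313.24994911 -574.87833396  385.59815352] [-0.25577327 -0.10172306 -0.96137009]
```

Box yaw is about 0.11 and the edge lengths check out (209 and 151 mm). Next I hover above the tab and take a wrist look.

```bash
cat >> h.py <<'E'
YAW=0.108
def rot(yaw,tilt=0): return (Ro.from_euler('z',yaw)*Ro.from_euler('x',np.pi)*Ro.from_euler('y',tilt)).as_rotvec()
E
python3 - <<'E'
from h import *
robot.movep([470,-99,200],rot(YAW)); 
print(robot.observe()['t'],robot.observe()['joints'].round(2))
grip(0.6)
im,info=shot('wrist','w1.png')
for n in('lid_tab','box_in'):
    for d in viewer.pinpoint(n,'wrist')[:2]: print(n,round(d['confidence'],2),world(info,d['at']).round(1))
# dry ik along the arc
for th in np.linspace(0.05,1.65,9):
    c,s=np.cos(th),np.sin(th); R=Ro.from_euler('z',YAW).as_matrix()
    p=np.array([646,-80,90.5])+R@[-180*c+4*s*0,0,180*s+4*c]; p=p+[0,0,-19]
    q=kin.ik(p,rot(YAW)); print(round(th,2),p.round(),None if q is None else q.round(2))
E
```

```text
2.4 [ 0.44  0.23 -0.34  2.    0.09  0.93 -1.41]
lid_tab 0.7 [469.2 -98.  109.9]
0.05 [467. -99.  84.] [ 0.4   0.4  -0.31  2.1   0.19  0.67 -1.5 ]
0.25 [473. -99. 120.] [ 0.41  0.35 -0.33  2.07  0.16  0.75 -1.47]
0.45 [485. -97. 153.] [ 0.42  0.31 -0.34  2.01  0.14  0.83 -1.46]
0.65 [504. -95. 184.] [ 0.41  0.3  -0.34  1.95  0.13  0.91 -1.46]
0.85 [528. -93. 209.] [ 0.4   0.31 -0.34  1.87  0.12  0.98 -1.46]
1.05 [557. -90. 230.] [ 0.38  0.34 -0.35  1.78  0.13  1.04 -1.48]
1.25 [590. -86. 244.] [ 0.36  0.38 -0.35  1.69  0.14  1.1  -1.49]
1.45 [624. -82. 251.] [ 0.33  0.43 -0.35  1.6   0.16  1.14 -1.51]
1.65 [660. -78. 251.] [ 0.31  0.49 -0.35  1.51  0.18  1.17 -1.53]
```

View pics/w1.png

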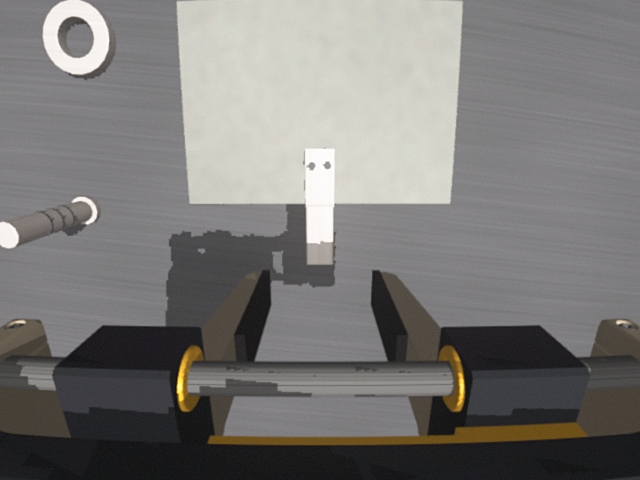

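The wrist view shows the tab centred between the fingers, with its tip at (320,264). The lid edge is parallel to the image rows, so yaw is right and θ is about 0.06. Next: grip, then swing.

```bash
cat >> h.py <<'E'
H=np.array([647.,-79.8,90.5]); RZ=Ro.from_euler('z',YAW).as_matrix()
def tabp(th,dz=-19): # TCP for lid angle th
    c,s=np.cos(th),np.sin(th); return H+RZ@[-180*c-4*s,0,180*s+4*c]+[0,0,dz]
def obs(*a):
    o=robot.observe(); print(*a,'t',round(o['t'],1),o['tcp_pos'].round(1),'F',o['contact_force'].round(1),'w',round(o['grip_width'],3),'gf',round(o['grip_force'],1)); return o
E
python3 - <<'E'
from h import *
p=tabp(0.06); obs(p)
robot.servo_line(p,150); obs('down')
grip(0,20); obs('grip')
for th in np.linspace(0.2,1.68,11):
    robot.servo_line(tabp(th),120)
    o=obs(round(th,2))
    if np.linalg.norm(o['contact_force'])>35: print('STOP');break
shot('side','s2.png')
E
```

```text
[468.13229713 -99.19317126  86.28632333] t 3.2 [470. -99. 200.] F [-0.4  0.7 -0.6] w 0.603 gf 0.0
down t 4.2 [468.8 -99.2  86.9] F [-0.1 -0.5  0.7] w 0.601 gf 0.0
grip t 4.8 [468.2 -98.3  86.4] F [0.4 2.3 0.6] w 0.237 gf 20.0
0.2 t 5.1 [471.6 -97.9 111.5] F [ 1.2  5.5 -0.1] w 0.238 gf 20.0
0.35 t 5.5 [478.5 -97.2 136.9] F [2.7 5.4 0.4] w 0.237 gf 20.0
0.5 t 5.8 [488.7 -96.1 160.8] F [ 2.7  4.7 -1.3] w 0.237 gf 20.0
0.64 t 6.2 [501.9 -94.6 182.5] F [ 2.6  4.6 -0.6] w 0.234 gf 20.0
0.79 t 6.6 [518.2 -92.8 201.8] F [-0.2  5.  -0.1] w 0.237 gf 20.0
0.94 t 6.9 [537.4 -90.7 218.5] F [-1.1  5.8  1.3] w 0.232 gf 20.0
1.09 t 7.3 [559.4 -88.4 232.2] F [-1.3  5.6  2.8] w 0.237 gf 20.0
1.24 t 7.7 [583.8 -85.7 242.7] F [-2.8  4.5  3.6] w 0.238 gf 20.0
1.38 t 8.0 [609.9 -82.8 249.6] F [-2.   5.5  5.4] w 0.237 gf 20.0
1.53 t 8.4 [636.9 -79.9 252.8] F [-0.6  4.5  8.4] w 0.238 gf 20.0
1.68 t 8.8 [664.2 -76.9 251.9] F [1.8 4.6 8. ] w 0.235 gf 20.0
```

View pics/s2.png

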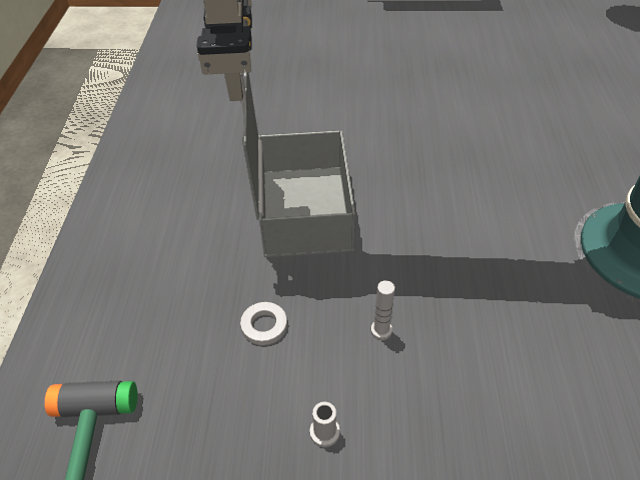

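The lid stands open at about 1.65 rad (side view, edge at (247,75)) and the box is empty. Next I release the tab and look at the bush.

```bash
python3 - <<'E'
from h import *
it=viewer.camera_info('top'); print('pillar base',atz(it,257,315,5),'top',atz(it,246,311,110)); print('bush top',atz(it,155,252,60))
grip(0.5); obs()
o=robot.observe()['tcp_pos']; robot.servo_line(o+[0,0,80],200); obs()
robot.movep([527,326,190],rot(YAW)); grip(0.8); obs()
im,info=shot('wrist','w3.png')
for n in('bush_center',):
    for d in viewer.pinpoint(n,'wrist')[:2]: print(n,round(d['confidence'],2),world(info,d['at']).round(1))
    for d in viewer.silhouettes(n,'wrist')[:1]:
        v,u=np.nonzero(d['mask']); print(u.min(),u.max(),v.min(),v.max())
E
```

```text
pillar base [445.08506832 162.78275965   5.        ] top [444.61531    163.76681598 110.        ]
bush top [525.2812792 324.0514751  60.       ]
t 9.4 [662.4 -78.5 249.7] F [-0.2  0.2  0.4] w 0.499 gf 0.0
t 9.9 [661.9 -78.5 328.9] F [-1.5 -0.4 -0.3] w 0.501 gf 0.0
t 12.1 [527.  325.9 190. ] F [0.1 0.7 0.5] w 0.8 gf 0.0
bush_center 0.89 [525.6 323.6  32.1]
303 339 197 244
```

View pics/w3.png

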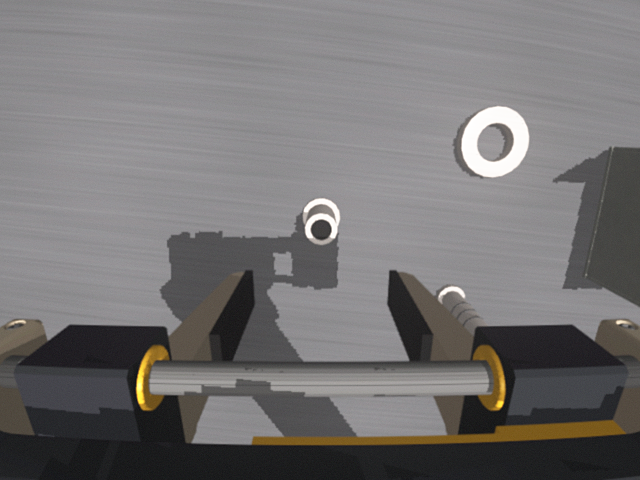

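The bore is at (320,229), and the bush is clear of the pillar at (452,292). Next: grasp, and check the grip after lifting.

```bash
python3 - <<'E'
from h import *
i=viewer.camera_info('wrist'); print(atz(i,320,229,60))
robot.servo_line([525.5,324,23],120); obs('down')
grip(0,40); obs('grip')
robot.servo_line([525.5,324,170],150); obs('lift')
C=H+RZ@[-85,0,0]; print(C)
robot.servo_line([C[0],C[1],170],250); obs('over')
im,info=shot('wrist','w4.png'); shot('side','s4.png')
a=cv2.imread('pics/w4.png');b=cv2.imread('pics/s4.png')[0:300,150:450]
cv2.imwrite('pics/m4.png',cv2.resize(np.hstack([a[100:400,100:540],b]),(800,324)))
E
```

```text
[525.51701684 326.42065807  60.        ]
down t 13.8 [526.  324.4  23.8] F [-0.1 -0.7  0.2] w 0.797 gf 0.0
grip t 14.6 [525.5 324.3  23.1] F [ 0.2  1.3 -0.4] w 0.318 gf 40.0
lift t 15.7 [524.9 323.5 168.9] F [ 0.3 -1.6 -3.3] w 0.318 gf 40.0
[562.49523835 -88.96216448  90.5       ]
over t 17.5 [562.4 -87.5 170. ] F [-0.4  0.4 -1. ] w 0.318 gf 40.0
```

View pics/m4.png

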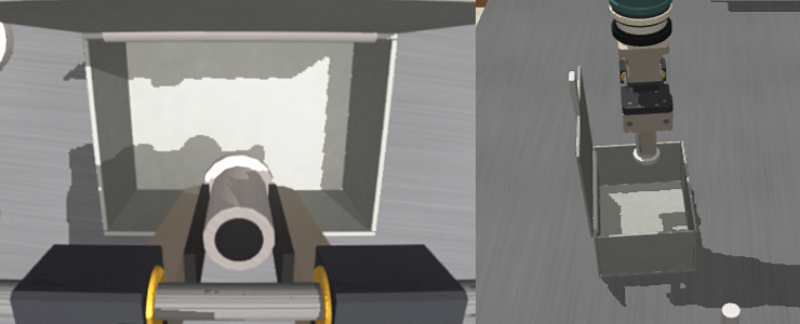

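The bush is held upright, centred over the opening, and the lid stays open. Lowering now.

```bash
python3 - <<'E'
from h import *
C=H+RZ@[-85,0,0]
robot.servo_line([C[0],C[1],32],120); f0=obs('near')['contact_force'][2]
z=32
while z>23:
    z-=1; robot.servo_line([C[0],C[1],z],15); o=robot.observe(); 
    if o['contact_force'][2]-f0>6: break
obs('contact',z)
grip(0.55); obs('rel')
robot.servo_line([C[0],C[1],300],180); obs('up')
im,info=shot('top','t5.png')
for d in viewer.pinpoint('bush_center','top')[:2]: print(round(d['confidence'],2),world(info,d['at']).round(1))
im,info=shot('wrist','w5.png')
E
```

```text
near t 18.9 [563.2 -89.   32.8] F [-0.1  0.6 -2. ] w 0.318 gf 40.0
contact 26 t 20.4 [562.7 -88.9  27. ] F [-2.2 -0.   6.6] w 0.32 gf 40.0
rel t 20.9 [562.5 -89.   25.9] F [ 0.5 -0.4 -0.6] w 0.548 gf 0.0
up t 22.6 [562.  -88.9 299. ] F [-0.4 -0.2  0.1] w 0.549 gf 0.0
0.61 [563.1 -90.3  31.8]
```

View pics/w5.png

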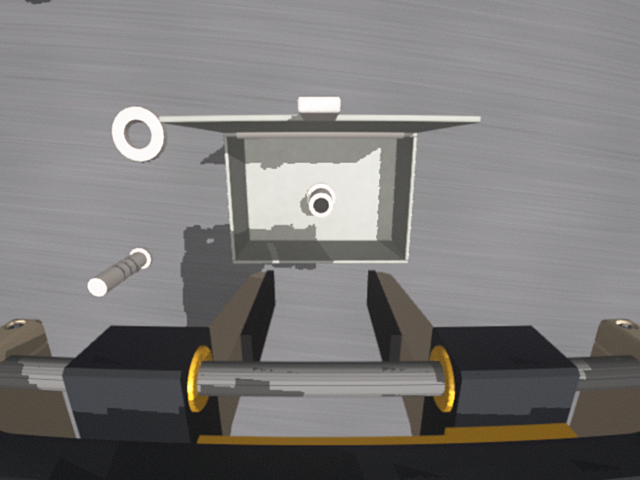

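The bush stands upright on the floor, with its bore at (320,205), and the tab's end is at (320,105). Next I re-grip the tab and lower the lid.

```bash
python3 - <<'E'
from h import *
p=np.array([662.2,-78.3,250.])
robot.servo_line(p+[0,0,75],150); robot.servo_line(p,120); obs('at tab')
grip(0,20); obs('grip')
bad=False
for th in np.linspace(1.53,0.04,11):
    robot.servo_line(tabp(th),110); o=obs(round(th,2))
    if np.linalg.norm(o['contact_force'])>35: bad=True;print('STOP');break
if not bad:
    q=tabp(0.04)
    for k in range(16):
        q=q-[0,0,1]; robot.servo_line(q,15); o=robot.observe()
        if o['contact_force'][2]>14: break
    obs('shut',k,q)
    shot('side','s6.png')
E
```

```text
at tab t 24.3 [662.6 -78.3 250.8] F [ 0.2  0.2 -0. ] w 0.55 gf 0.0
grip t 24.9 [662.3 -77.1 250.4] F [-1.3  2.8  2. ] w 0.236 gf 20.0
1.53 t 25.3 [634.7 -80.1 250.5] F [-1.8  4.2 -5.6] w 0.238 gf 20.0
1.38 t 25.7 [608.7 -83.  247.6] F [ 0.6  5.1 -9.3] w 0.238 gf 20.0
1.23 t 26.1 [583.6 -85.7 241.3] F [ 1.6  5.3 -9.9] w 0.239 gf 20.0
1.08 t 26.4 [560.1 -88.2 231.6] F [ 1.7  5.1 -8.4] w 0.231 gf 20.0
0.93 t 26.8 [538.2 -90.7 218.4] F [ 1.6  5.6 -6.8] w 0.234 gf 20.0
0.78 t 27.2 [518.4 -92.8 201.6] F [ 1.9  6.  -5.5] w 0.237 gf 20.0
0.64 t 27.6 [501.2 -94.7 181.7] F [ 0.8  5.2 -3.4] w 0.234 gf 20.0
0.49 t 28.0 [487.1 -96.2 159.2] F [-1.3  6.  -3.1] w 0.234 gf 20.0
0.34 t 28.4 [476.4 -97.4 134.6] F [-1.8  6.  -3.5] w 0.238 gf 20.0
0.19 t 28.8 [469.4 -98.2 108.6] F [-3.9  6.3 -2.5] w 0.238 gf 20.0
0.04 t 29.2 [466.4 -98.5  81.8] F [-4.7  5.8 -2.6] w 0.236 gf 20.0
shut 10 [468.03285658 -99.20395279  71.69488058] t 31.9 [466.4 -98.6  72.8] F [-10.6   6.9  16.9] w 0.238 gf 20.0
```

```bash
python3 - <<'E'
from h import *
grip(0.5); o=obs('rel'); p=o['tcp_pos']
robot.servo_line(p+[0,0,70],150); grip(0); f0=obs('above')['contact_force'][2]
x,y=p[0]+6,p[1]
robot.servo_line([x,y,104],80); z=104
while z>90:
    z-=1; robot.servo_line([x,y,z],15)
    if robot.observe()['contact_force'][2]-f0>8: break
obs('press',z)
robot.servo_line([x,y,200],150); robot.servo_line([x-60,y-150,260],200); obs()
for c in('top','side'):
    im,info=shot(c,c+'7.png')
    for d in viewer.pinpoint('lid_tab',c)[:1]: print(round(d['confidence'],2),world(info,d['at']).round(1))
a=cv2.imread('pics/top7.png')[130:380,300:560];b=cv2.imread('pics/side7.png')[80:330,200:460]
cv2.imwrite('pics/m7.png',cv2.resize(np.hstack([a,b]),(800,385)))
E
```

```text
rel t 32.5 [468.2 -99.5  71.7] F [-1.1  0.7  0.4] w 0.495 gf 0.0
above t 33.9 [468.2 -99.5 141.7] F [-0.5  0.1  0.2] w 0.001 gf 0.0
press 98 t 36.0 [474.2 -99.5  98.8] F [-2.9 -0.1  9.5] w 0.004 gf 4.5
t 37.9 [ 414.3 -248.2  259.4] F [ 0.4  0.1 -0.5] w 0.008 gf 0.0
0.6 [472.9 -98.9  94.9]
0.87 [ 470.5 -102.5   92.9]
```

View pics/m7.png

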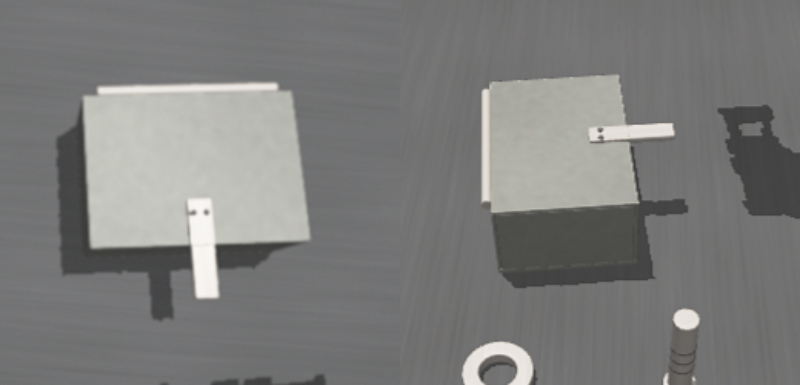

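The lid lies flush in both views. Its tab top was touched at 98.8 mm (98.5 expected), and the networks put the tab at 93–95 mm, so the lid is shut.

```bash
python3 -c "
from h import *
print(robot.job_done())"
```

```text
the job is handed in; nothing more can be done
None
```

I opened the lid until it stood by itself, stood the bush upright on the box floor, shut the lid fully, and handed the job in at about 38 s with the robot touching nothing.

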